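# Assemble a keyed plaster casting mould and close its hold-down

## Task

Put the plaster casting mould together on its base: set the middle section on the base and then the cap section on the middle one, each turned so that its notches drop over the keys below, all the blue register lines face the same way and the joints close flush. Plaster chips, so set the sections down rather than dropping them. Then swing the red hold-down yoke over so that its rubber pads rest on the cap, and leave the beaker, bowl and brush where they are.

Things in the scene. Friction and masses are not known exactly. Their poses are not given: they have to be found in the camera images.
- base_top (a point): Centre of the top face (40 mm above the table) of the fixed base section, a white plaster block 60 x 60 mm on a dark steel plate (100 x 210 x 10 mm). z up; x points to the side with the blue register line, y to the yoke's post. Two rounded plaster keys stand 6 mm proud of the face (15 mm long radially, 12 mm wide), 22.5 mm from the centre along +x (blue) and along +y (tan). Place and yaw vary.
- base_key (a point): Foot of the base's blue key, on the top face, 22.5 mm along +x of base_top; same axes.
- middle_center (a point): Centre, half-way up, of the loose middle section: white plaster block 60 x 60 x 50 mm, about 0.2 kg, 28 mm vertical bore; on its top two keys like the base's (blue at +x, tan at +y). Notches 15 mm wide, 8 mm deep in its underside open to its +x and +y side faces; blue line down the +x face. Fits only with its x along the base's x. Upright on the table; any two opposite side faces can be gripped.
- middle_notch (a point): Point of the middle section's underside in the +x notch, 22.5 mm along +x from its axis; it comes to lie on base_key.
- middle_top (a point): Centre of the middle section's top face (50 mm above its underside), same axes; the cap stands on it. The middle section and the cap swap places from run to run.
- middle_key (a point): Foot of the middle section's blue key, on its top face, 22.5 mm along +x.
- cap_center (a point): Centre, half-way up, of the loose cap section: white plaster block 60 x 60 x 45 mm, about 0.18 kg, with a 28 mm pour hole and a flat top without keys. Underside notches as on the middle section; blue line along its top and down its side at +x, grey mark on its top at +y. Fits only with its x along the middle section's x. Upright on the table; any two opposite side faces can be gripped.
- cap_notch (a point): Point of the cap's underside in the +x notch, 22.5 mm along +x from its axis; it comes to lie on middle_key.
- yoke (a joint): Angle of the red hold-down yoke about the level hinge on its post: 0 = level, its two rubber pads just resting on the cap of a fully seated stack; 1.57 = upright; starts raised at 1.65 to 1.95 (leaning away from the stack), stop at 2.1. Friction holds it wherever it is left above about 1.15; below that it sinks slowly by its own weight until something stops it.
- yoke_hinge (a point): Hinge point of the yoke, at the top of its post (steel, 20 x 16 mm, 160 mm high), 115 mm along y and 112 mm above base_top, with the axes of base_top; the hinge line runs along its x.
- yoke_handle (a point): Middle of the yoke's black handle, a level round bar 14 mm thick and 64 mm long, parallel to the hinge line, 160 mm from it, joining the ends of the two red arms (10 mm square, 42 mm apart). At yoke angle q it lies 160 cos q mm from the hinge towards the stack (-y of base_top) and 160 sin q mm above it.
- beaker: Bystander: clay-coloured beaker, 72 mm across and 85 mm high, origin under its centre. Leave it alone.
- bowl: Bystander: clay-coloured bowl, 90 mm across and 45 mm high, origin under its centre. Leave it alone.
- brush: Bystander: brush 160 mm long lying on the table, origin under its middle. Leave it alone.
Mind the look-alikes: they are no part of the job. Leave any orange or yellow look-alike of the part that bears base_top alone.

How it is judged:
On the way, in this order (a step that is already met when the one before it is completed fails the run):
1. the middle section is seated on the base, keys in notches, and let go (horizontal distance between middle_center and base_top below 0.004 m and horizontal distance between middle_notch and base_key below 0.005 m and z of middle_center in the frame of base_top between 0.0225 and 0.0275 m and angle between middle_center's own z axis and vertical below 0.05 rad and contact force between the fingers and middle below 0.1 N), for 0.2 s.
2. the cap is seated on the middle section, keys in notches, and let go (horizontal distance between middle_center and base_top below 0.004 m and horizontal distance between middle_notch and base_key below 0.005 m and z of middle_center in the frame of base_top between 0.0225 and 0.0275 m and angle between each of middle_center, cap_center's own z axis and vertical below 0.05 rad and horizontal distance between cap_center and middle_top below 0.004 m and horizontal distance between cap_notch and middle_key below 0.005 m and z of cap_center in the frame of middle_top between 0.02 and 0.025 m and contact force between the fingers and cap below 0.1 N), for 0.2 s.
3. the yoke is down with its pads on the cap (horizontal distance between middle_center and base_top below 0.004 m and horizontal distance between middle_notch and base_key below 0.005 m and z of middle_center in the frame of base_top between 0.0225 and 0.0275 m and angle between each of middle_center, cap_center's own z axis and vertical below 0.05 rad and horizontal distance between cap_center and middle_top below 0.004 m and horizontal distance between cap_notch and middle_key below 0.005 m and z of cap_center in the frame of middle_top between 0.02 and 0.025 m and value of joint yoke between -0.06 and 0.06 rad and contact force between yoke and cap above 0.3 N), for 0.2 s.
At the end, for the whole second after the job is handed in: The middle section sits on the base and the cap on the middle section, each upright (within 0.05 rad), centred within 4 mm, with its +x notch within 5 mm of the blue key below and its height within 2.5 mm of fully seated; the yoke is level within 0.06 rad and its pads bear on the cap; all at rest (all of step 3 and linear speed of each of middle, cap below 0.01 m/s); the robot touches nothing.
It fails at once if the beaker is moved by more than 20 mm (distance of beaker from where it was at the start of the episode above 0.02 m).
It fails at once if the bowl is moved by more than 20 mm (distance of bowl from where it was at the start of the episode above 0.02 m).
It fails at once if the brush is moved by more than 20 mm (distance of brush from where it was at the start of the episode above 0.02 m).
It fails at once if the middle section is dropped from more than about 1 cm (falls free of the fingers faster than 0.45 m/s) (linear speed of middle above 0.45 m/s and contact force between the fingers and middle below 0.1 N).
It fails at once if the cap section is dropped from more than about 1 cm (falls free of the fingers faster than 0.45 m/s) (linear speed of cap above 0.45 m/s and contact force between the fingers and cap below 0.1 N).
It also fails if it takes over 67 s, if anything falls off the work surface, if the arm or the gripper's body presses on something with over 40 N, if the wrist force passes 120 N, or if a joint passes its speed limit or range.

## Robot

A 6-joint arm with a two-finger parallel gripper is mounted at the origin on the work surface. World frame = base frame: x ahead of the robot, y to its left, z up, the work surface at z = 0. Lengths are in m, angles in rad, forces in N, time in s.
With the tool pointing down it reaches from about 0.35 to 0.975 m from the base axis. Payload 4.9 kg.
Tool frame: the origin (TCP) lies midway between the tips of the shut fingers; the grasp point (between the pads) lies 19 mm behind it; z points along the fingers, y is the direction in which the jaws open and shut (so a half turn about z gives the same grasp; the last joint's range is limited). The gripper opens to 85 mm and grips with 20 to 120 N. Pads are 22 mm wide; open, the fingers measure 114 mm over their backs; the gripper's body (76 mm by 85 mm) begins 54 mm behind the grasp point. The pads swing forward as they close: fully open they stand 13 mm farther back than shut.
Start: joints at [-1.448, 0.053, 1.613, -0, 1.476, -0.119], TCP at [0.15, -0.607, 0.231] pointing down, gripper open.
Joint ranges: [-3.01, 3.01], [-1.01, 2.22], [0.06, 2.58], [-1.02, 4.17], [0.09, 2.62], [-3.14, 3.14]. Speed limits (rad/s): [2.57, 2.57, 3.14, 3.14, 3.14, 3.14].

## Interface

Orientations are given as a unit quaternion [w, x, y, z].
In Python, from plant import state, grab_frame, camera_params, job_done, boxes_of gives the robot as it stands.
- The arm moves only by the tool step_arm, never from a script. Its argument "steps" is a list of rows, each a list of 4 numbers: the shift along the tool's x, y, z in mm, then the turn about the tool's z in degrees. A call has 1 to 8 rows; each row shifts and turns the pose as measured when the row begins, along the tool's axes as they then stand; what a row does not reach is not made up. A row lasts 1/10 s, in which the tool goes at most 50 mm and 8.59 degrees, less where a joint would pass 70% of its speed; a pose out of reach is approached as far as the arm can. A call is refused whole if a number of a shift passes 50 or a number of a turn 8.59, either way. A call with a gripper value outside its range is refused whole. "claw" is the opening in per cent of the stroke, from 0 (shut) to 100 (fully open), set as the call begins (left out, the last holds). The fingers move at their own pace and stop on an object; the grip force is fixed at half the most. Time passes only in rows, so rows that do not move let the fingers close. It gives the time, the measured TCP pose, the force and the opening at its end, in the units of the state.
- state(): the state, without advancing time (a new reading comes with each control period).
- grab_frame(name): name is "scene" or "top"; returns (picture, depth): 400x640x3 uint8, red, green, blue; 400x640 float32, m along the optical axis (not along the pixel's ray), 0 where there is no reading.
- camera_params(name): a dict with "mtx" (3x3 intrinsics, pixels), "k1" (the pictures are not rectified: a ray, as slopes to the right and down, at radius r is drawn at 1 + k1 r^2 times it, then the intrinsics apply), "extrinsics" (4x4, takes a point from camera to world coordinates). Camera axes: x right, y down, z forward; pixel columns grow to the right and rows downward; lengths in m; the calibration is good to about 2 mm. A picture is of the moment at which its call begins. camera_params takes no time and is no camera call.
- job_done(): hands the job in, once; it reports no verdict.
Trained networks look in the newest picture that a camera, given by its name, has taken for a name from the list of things; names that differ only in an ending like _2 or _b are one class to them, and where a whole thing is asked for, a point or a joint stands for the part that bears it (a point fixed in the world has none). Each returns a list of dicts, best first, with "p" (0 to 1); they miss things now and then, are a little off and sometimes report something else, mostly with a low value. They report only what shows in the picture. A call takes as long as a camera call. They do not tell look-alikes from the thing itself.
- boxes_of(camera, label): "box" ([left, top, width, height] in pixels, round what is visible of it).
The state is a dict: "time": time; "joint_pos": joint angles; "joint_vel": joint speeds; "joint_efforts": joint torques, N m; "tool_pos": TCP position; "tool_rot": TCP orientation; "contact_force": force on the tool from outside, world axes, zero at the start; "ft_torque": the same for the moment, N m; "gripper_width": opening from 0.0 (shut) to 1.0 (fully open).
Only numpy, scipy, OpenCV 4.12 (cv2) and the standard library are available. Lean on these libraries where they do the work, as an engineer would, in place of code of your own. Each camera call takes 0.05 s, during which the arm holds its last target. There are 200 camera calls.

## Working session

There is one attempt and no reset: what is moved stays moved. The work goes in short steps, Python scripts to look and compute and a tool call to move; the robot and the scene stay as the last step left them, time stands still between calls to the robot, and variables do not carry over. Pictures are saved under pics/ and viewed, about 8 in all and at most 12, crops included, and the job is handed in when it is done.

Besides the shell and the picture viewer there is one more tool, called after ">>>" by a JSON object that holds its "fn" and its "kwargs", one argument or row to a line. step_arm: Moves the arm, as the interface text tells. Its arguments: {"type":"object","properties":{"steps":{"type":"array"},"claw":{"type":"number"}},"required":["steps"]}

```bash
ls; mkdir -p pics
cat > h.py <<'E'
import numpy as np, cv2
from plant import state, grab_frame, camera_params, job_done, boxes_of
def world(name,depth,P=None):
    c=camera_params(name); K=np.array(c["mtx"]); E=np.array(c["extrinsics"]); k=c["k1"]
    v,u=np.mgrid[0:400,0:640].astype(float)
    xd=(u-K[0,2])/K[0,0]; yd=(v-K[1,2])/K[1,1]
    x,y=xd.copy(),yd.copy()
    for _ in range(8):
        s=1+k*(x*x+y*y); x,y=xd/s,yd/s
    p=np.stack([x*depth,y*depth,depth],-1)
    W=p@E[:3,:3].T+E[:3,3]; W[depth<=0]=np.nan
    return W
E
python3 - <<'E'
from h import *
print(state())
for n in("scene","top"):
    im,d=grab_frame(n); cv2.imwrite(f"pics/{n}0.png",im[...,::-1]); np.savez(f"{n}0.npz",im=im,d=d)
    print(n,camera_params(n))
    for l in("base_top","middle_center","cap_center","yoke","beaker","bowl","brush"): print(l,[(round(b["p"],2),np.round(b["box"]).tolist()) for b in boxes_of(n,l)])
E
```

```text
pics
{'time': 0.0, 'joint_pos': array([-1.44802003e+00,  5.33733222e-02,  1.61427901e+00,  4.02561245e-05,
        1.47599265e+00, -1.18965668e-01]), 'joint_vel': array([-0.00047631, -0.00079893, -0.00025916, -0.00087834, -0.00069588,
       -0.00158208]), 'joint_efforts': array([ 2.53020364e-03, -3.93685126e+01, -3.70171380e+01,  7.01623003e-05,
        7.13919828e-03,  9.15727270e-06]), 'tool_pos': array([ 0.14957798, -0.60620551,  0.23006176]), 'tool_rot': array([-1.02619661e-03,  9.92703701e-01,  1.20574905e-01,  1.80805183e-05]), 'contact_force': array([-0.00671526, -0.30127857, -0.07630293]), 'ft_torque': array([-0.03913549,  0.00136773, -0.00715016]), 'gripper_width': 1.0000961856821728}
scene {'mtx': array([[364.24670904,   0.        , 321.21586202],
       [  0.        , 364.24670904, 202.72440649],
       [  0.        ,   0.        ,   1.        ]]), 'k1': -0.08632793043446631, 'extrinsics': array([[ 0.76178291,  0.52813791, -0.37517616,  0.92921506],
       [ 0.64770562, -0.63236925,  0.42495477, -0.44003951],
       [-0.01281514, -0.56672698, -0.82380598,  1.07498033],
  
[... 842 characters left out ...]
93421,  0.01131978,  0.00185657,  0.0328683 ],
       [-0.00266584, -0.07190147, -0.99740818,  1.53633532],
       [ 0.        ,  0.        ,  0.        ,  1.        ]])}
base_top [(0.98, [393.0, 260.0, 72.0, 42.0]), (0.9, [225.0, 248.0, 68.0, 38.0]), (0.79, [245.0, 153.0, 82.0, 55.0]), (0.59, [227.0, 75.0, 69.0, 62.0])]
middle_center [(0.8, [388.0, 197.0, 27.0, 24.0])]
cap_center [(0.92, [373.0, 142.0, 25.0, 27.0])]
yoke [(0.95, [225.0, 258.0, 63.0, 31.0]), (0.88, [232.0, 79.0, 59.0, 39.0]), (0.85, [414.0, 274.0, 52.0, 25.0]), (0.84, [244.0, 154.0, 29.0, 28.0])]
beaker []
bowl [(0.97, [191.0, 213.0, 26.0, 24.0])]
brush [(0.74, [209.0, 127.0, 18.0, 49.0]), (0.35, [372.0, 144.0, 24.0, 23.0])]
```

View pics/top0.png

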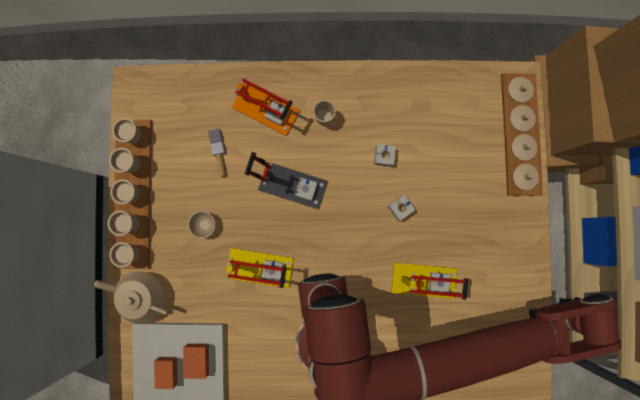

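View pics/scene0.png

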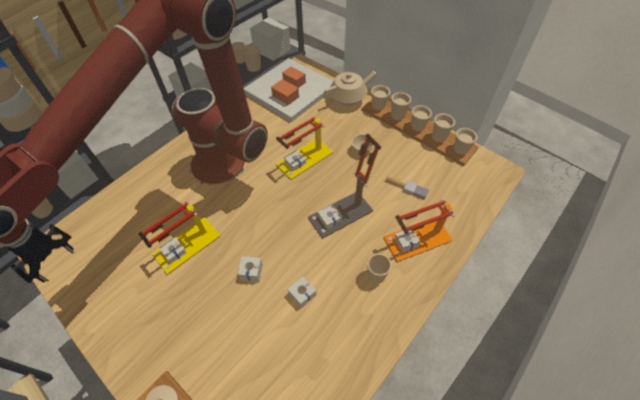

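Look-alikes for the base: orange-plated at (265,105), yellow at (260,267), yellow at (430,280), all wrong. The dark steel plate at top (293,185) / scene (340,212) is the one described. Next comes a close crop to check it and the sections at top (402,208) and (385,155).

Run:
```python
from h import *
def crop(n,u,v,r,s): 
    im=np.load(f"{n}0.npz")["im"][v-r:v+r,u-r:u+r,::-1]; return cv2.resize(im,(s,s),interpolation=cv2.INTER_CUBIC)
r1=np.hstack([crop("top",293,183,44,390),crop("top",393,182,44,390)])
r2=np.hstack([crop("scene",345,195,40,260),crop("scene",250,268,20,260),crop("scene",302,292,20,260)])
cv2.imwrite("pics/c1.png",np.vstack([r1[:, :780],r2])[:600])
W=world("top",np.load("top0.npz")["d"])
for nm,(u0,u1,v0,v1) in dict(A=(370,402,140,172),B=(384,420,192,225),base=(290,325,172,205)).items():
    w=W[v0:v1,u0:u1]; print(nm); print(np.round(w[::2,::2,2]*1000).astype(int))
```

```text
A
[[-8  1  6  0 -5 -1 -9  2  3 -2 -3 -5 -7  5 -3  4]
 [-2  5 -6 -4 -1 -4 -1  5 -5 -8 -3 -4  3 -4 -1  1]
 [-4  1 -3 -2 -2 -5  4 -3 -6 -7  1 -6 -3 -2 -2 -1]
 [-5  2  0 40 49 47 45 45 46 42 45 47 45 -1 -4 -4]
 [-6 -4 -5 42 47 39 38 43 43 47 40 43 47  2 -6  0]
 [-2  1  2 41 46 45 51 38 46 45 49 45 44 -4  0  1]
 [-5 -2 -3 45 43 43  0  0 13 41 47 44 50 -5 -4 -6]
 [-2 -6 -1 43 42 45 -1 -2 -4 24 44 41 49  2  3 -3]
 [-2 -2 -4 46 42 44  0  0 -1 20 42 42  4 -1 -3 -8]
 [-4 -3 16 44 47 45 42  0 -5 44 36 44  0  1  5 -2]
 [-3  3 23 45 43 52 44 39 42 39 41 42  0 -2 -3  1]
 [-3 -1 26 46 46 45 41 43 41 36 47 45  1  3 -2  1]
 [-1 -3  3  8 13 17 26 29 35 38 39 46 -3 -1 -6 -1]
 [-1 -6  0 -2 -3 -2 -8 -2 -6  0  1 -3 -2 -5 -1  3]
 [ 0 -2  2 -4 -8 -4  0  3  1  0 -5 -2 -4  4  0 -3]
 [-1 -5 -3 -4 -2 -1  1 -5 -4  7 -4 -1  0 -6  1 -5]]
B
[[                  -5                    2                   -5
                    -4                   -8                   -2
                    -2                    8                   -3
                     3                    2                    0
                   
[... 12381 characters left out ...]
         9                    9                    8
                     2                    7                    6
                     4                   17                    8
                    12                   -3                    1]
 [                  -2                   -1                    1
                     2                    3                    0
                    12                   14                   11
                     1                    9                   14
                     9                   11                    4
                     5                   -2                    8]]<stdin>:9: RuntimeWarning: invalid value encountered in cast
```

View pics/c1.png

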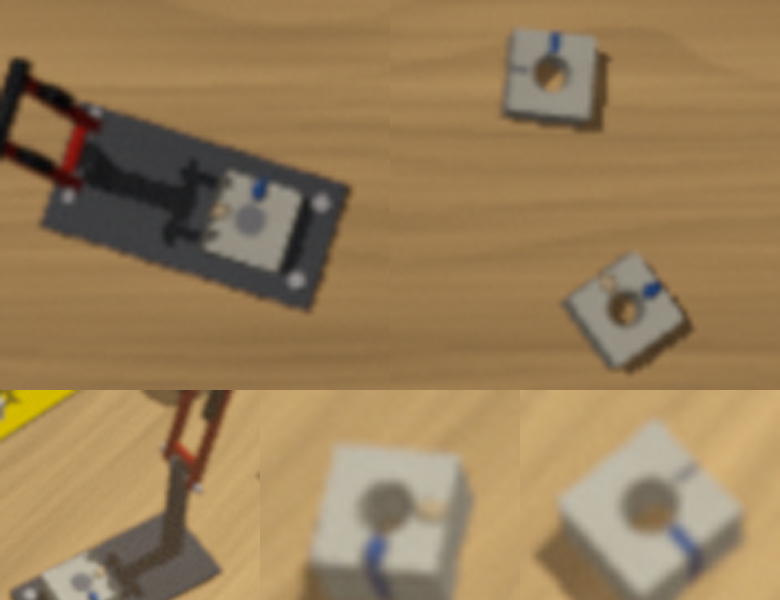

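The crop confirms the choice: the dark-plate base has its blue key up and its tan key left in the crop (yaw about -18°). The upper block, with a grey mark and no keys, is the cap (yaw about -5°). The lower block, with a tan and a blue key, is the middle (yaw about -51°). Next I fit precise poses by raycasting box models against depth.

```bash
cat >> h.py <<'E'
from scipy.optimize import differential_evolution
def rays(n):
    W1=world(n,np.ones((400,640))); o=np.array(camera_params(n)["extrinsics"])[:3,3]; return o,W1-o
def zpred(o,D,p,zl,zh,bg,hx=.03,hy=.03):
    c,s=np.cos(p[2]),np.sin(p[2]); R=np.array([[c,-s],[s,c]])
    oo=np.r_[(o[:2]-p[:2])@R,o[2]]; dd=np.concatenate([D[...,:2]@R,D[...,2:]],-1)
    with np.errstate(divide='ignore'):
        a=(np.array([-hx,-hy,zl])-oo)/dd; b=(np.array([hx,hy,zh])-oo)/dd
    t0=np.minimum(a,b).max(-1); t1=np.maximum(a,b).min(-1)
    return np.where(t0<t1,o[2]+t0*D[...,2],bg)
def fit(n,d,p0,zl,zh,bg,r=.055,hx=.03,hy=.03,excl=None):
    o,D=rays(n); W=world(n,d)
    t=(zh-o[2])/D[...,2]; P=o+D*t[...,None]
    q=P[...,:2]-np.array(p0[:2]); c,s=np.cos(p0[2]),np.sin(p0[2]); q=q@np.array([[c,-s],[s,c]])
    m=(np.abs(q).max(-1)<r)&np.isfinite(W[...,2])&(np.hypot(q[...,0],q[...,1])>.019)
    if excl is not None: m&=excl(q)
    z=W[...,2][m]; Dm=D[m]
    f=lambda p:np.mean(np.minimum(np.abs(zpred(o,Dm,p,zl,zh,bg,hx,hy)-z),.03))
    rs=[differential_evolution(f,[(p0[0]-.015,p0[0]+.015),(p0[1]-.015,p0[1]+.015),(p0[2]-.2,p0[2]+.2)],seed=k,tol=1e-6,maxiter=80) for k in range(3)]
    X=np.array([x.x for x in rs]); return X.mean(0),X.std(0),min(x.fun for x in rs)
def frames(n,k):
    A=[grab_frame(n) for _ in range(k)]; d=np.array([a[1] for a in A]); d[d<=0]=np.nan
    return A[-1][0],np.nan_to_num(np.nanmedian(d,0)).astype(np.float32)
E
cat > m.py <<'E'
from h import *
o,D=rays("top")
def at(u,v,z): return (o+D[v,u]*(z-o[2])/D[v,u,2])[:2]
g=dict(mid=(at(402,208,.05),-.89,0,.05,0),cap=(at(385,155,.045),-.09,0,.045,0),base=(at(305,188,.04),-.31,.01,.04,.01))
for n in("top","scene"):
    im,d=frames(n,5); np.savez(f"{n}1.npz",im=im,d=d)
    W=world(n,d); f=(abs(W[...,2])<.02)&(W[...,0]>.35)&(W[...,0]<.8)&(abs(W[...,1])<.3); bias=np.median(W[...,2][f]); print(n,"table bias",bias)
    for k,(xy,y,zl,zh,bg) in g.items():
        ex=(lambda q:(q[...,1]<.040)) if k=="base" else None
        r=fit(n,d,(*xy,y),zl+bias,zh+bias,bg+bias,excl=ex,r=.042 if k=="base" else .055)
        print(n,k,np.round(r[0]*[1e3,1e3,57.3],1),np.round(r[1]*[1e3,1e3,57.3],2),round(r[2]*1e3,2))
E
python3 m.py
```

```text
top table bias -0.0010396287503319224
top mid [ 440.3 -231.7  -55.4] [0. 0. 0.] 1.65
top cap [ 613.9 -181.7   -6.9] [0.02 0.02 0.04] 1.58
top base [505.6  76.4 -18.3] [0. 0. 0.] 1.58
scene table bias 0.0006795388149760662
scene mid [ 443.4 -234.2  -55.9] [0. 0. 0.] 1.24
scene cap [ 617.7 -184.1   -6.5] [0. 0. 0.] 1.24
scene base [509.6  78.1 -17.9] [0. 0. 0.] 2.68
```

```bash
cat > b.py <<'E'
from h import *
def basefit(n,d,zb,p0,ylim=.1):
    o,D=rays(n); W=world(n,d); 
    P=o+D*((.02-o[2])/D[...,2])[...,None]; c,s=np.cos(p0[2]),np.sin(p0[2]); q=(P[...,:2]-p0[:2])@np.array([[c,-s],[s,c]])
    m=(abs(q[...,0])<.08)&(q[...,1]>-.1)&(q[...,1]<ylim)&np.isfinite(W[...,2]); z=W[...,2][m]-zb; Dm=D[m]; oo=o-[0,0,zb]
    def f(p):
        e=np.array([-np.sin(p[2]),np.cos(p[2])])
        a=zpred(oo,Dm,p,.01,.04,0)
        b=zpred(oo,Dm,np.r_[p[:2]+p[3]*e,p[2]],0,.01,0,.05,.105)
        g=zpred(oo,Dm,np.r_[p[:2]+.115*e,p[2]],.01,.16,0,.01,.008)
        return np.mean(np.minimum(abs(np.maximum(np.maximum(a,b),g)-z),.02))
    r=differential_evolution(f,[(p0[0]-.015,p0[0]+.015),(p0[1]-.015,p0[1]+.015),(p0[2]-.15,p0[2]+.15),(0,.1)],seed=1,tol=1e-7,maxiter=150)
    return r.x,r.fun
if __name__=="__main__":
    for n,zb in(("top",-.001),("scene",.0007)):
        d=np.load(n+"1.npz")["d"]
        for yl in(.05,.1,.13):
            x,f=basefit(n,d,zb,np.array([.5065,.077,-.315]),yl); print(n,yl,np.round(x*[1e3,1e3,57.3,1e3],1),f)
E
python3 b.py
```

```text
top 0.05 [505.6  76.4 -18.3  45. ] 0.001522027776857583
top 0.1 [505.6  76.4 -18.3  45.1] 0.0015107192233845066
top 0.13 [505.6  76.5 -18.3  45. ] 0.0015753721143202152
scene 0.05 [509.6  78.  -18.5  45.3] 0.0010387874390945285
scene 0.1 [509.6  78.  -18.5  45.2] 0.0010189504286725996
scene 0.13 [509.6  78.  -18.6  45.2] 0.0010280261878909702
```

```bash
cat > g.py <<'E'
import sys
from h import *
def rel(x,y,z,yaw=None):
    from scipy.spatial.transform import Rotation as R
    s=state(); q=s["tool_rot"]; M=R.from_quat(np.r_[q[1:],q[0]]).as_matrix()
    d=M.T@(np.array([x,y,z])-s["tool_pos"]*1e3); y0=np.degrees(np.arctan2(M[1,0],M[0,0]))
    print("t",round(s["time"],2),"pos",np.round(s["tool_pos"]*1e3,1),"yaw",round(y0,2),"tilt",np.round(M[:2,2],4),"w",round(s["gripper_width"],3),"F",np.round(s["contact_force"],1))
    print("tool shift",np.round(d,1),"turn",None if yaw is None else round(y0-yaw,2))
if __name__=="__main__": rel(*map(float,sys.argv[1:]))
E
python3 g.py 442 -233 130 34.6
```

```text
t 1.3 pos [ 149.7 -606.8  231.3] yaw 13.85 tilt [ 0. -0.] w 1.003 F [ 0.1  0.6 -0.1]
tool shift [ 373.4 -292.9  101.3] turn -20.75
```

>>> {"fn": "step_arm", "kwargs": {
  "steps": [
    [36,-28,5,0],
    [36,-28,5,0],
    [36,-28,5,0],
    [36,-28,5,0],
    [36,-28,10,0],
    [36,-28,10,0],
    [36,-28,10,0],
    [36,-28,10,0]
  ],
  "claw": 100
}}

```text
time: 2.1
tool_pos: [0.3811, -0.317, 0.1715]
tool_rot: [0.004, 0.993, 0.115, 0.001]
contact_force: [0.2, -1.1, -0.1]
gripper_width: 0.996
```

```bash
python3 g.py 442 -233 130 34.6
```

```text
t 2.1 pos [ 381.1 -317.   171.5] yaw 13.2 tilt [ 0.0038 -0.0082] w 0.996 F [ 0.2 -1.1 -0.1]
tool shift [ 78.4 -68.3  41. ] turn -21.4
```

>>> {"fn": "step_arm", "kwargs": {
  "steps": [
    [36,-32,14,0],
    [36,-32,14,0],
    [4,-2,7,0],
    [0,0,0,-7],
    [0,0,0,-7],
    [0,0,0,-7],
    [0,0,0,0]
  ]
}}

```text
time: 2.8
tool_pos: [0.4418, -0.2307, 0.1349]
tool_rot: [0.005, 0.952, 0.305, 0.0]
contact_force: [0.7, -0.2, 0.2]
gripper_width: 0.997
```

```bash
python3 g.py 442 -233 130 34.6
```

```text
t 2.8 pos [ 441.8 -230.7  134.9] yaw 35.53 tilt [ 0.0037 -0.0085] w 0.997 F [ 0.7 -0.2  0.2]
tool shift [-1.2  2.   4.9] turn 0.93
```

>>> {"fn": "step_arm", "kwargs": {
  "steps": [
    [-1,2,35,0.9],
    [0,0,40,0],
    [0,0,0,0]
  ]
}}

```text
time: 3.1
tool_pos: [0.4438, -0.2368, 0.0611]
tool_rot: [0.008, 0.956, 0.293, 0.002]
contact_force: [-1.0, 0.1, -1.1]
gripper_width: 1.0
```

```bash
python3 g.py 442 -233 14 34.6
```

```text
t 3.1 pos [ 443.8 -236.8   61.1] yaw 34.02 tilt [ 0.0087 -0.0131] w 1.0 F [-1.   0.1 -1.1]
tool shift [ 0.7 -4.9 47. ] turn -0.58
```

>>> {"fn": "step_arm", "kwargs": {
  "steps": [
    [0,-4,8,-0.6],
    [0,-1,12,0],
    [0,0,12,0],
    [0,0,10,0],
    [0,0,3,0],
    [0,0,0,0]
  ]
}}

```text
time: 3.7
tool_pos: [0.4439, -0.2361, 0.0181]
tool_rot: [0.011, 0.955, 0.296, 0.004]
contact_force: [0.5, 0.1, -0.1]
gripper_width: 1.001
```

```bash
python3 g.py 442 -233 14 34.6
```

```text
t 3.7 pos [ 443.9 -236.1   18.1] yaw 34.41 tilt [ 0.0148 -0.0179] w 1.001 F [ 0.5  0.1 -0.1]
tool shift [ 0.1 -3.7  4. ] turn -0.19
```

>>> {"fn": "step_arm", "kwargs": {
  "steps": [
    [0,-3,2,0],
    [0,-1,2,0],
    [0,0,0,0],
    [0,0,0,0],
    [0,0,0,0]
  ]
}}

```text
time: 4.2
tool_pos: [0.4426, -0.2332, 0.0151]
tool_rot: [0.012, 0.955, 0.296, 0.005]
contact_force: [-0.3, 0.4, 0.7]
gripper_width: 1.002
```

```bash
python3 g.py 442 -233 14 34.6
python3 - <<'E'
from h import *
im,_=grab_frame("scene"); a=im[215:315,190:320,::-1]; a=cv2.resize(a,(520,400),interpolation=cv2.INTER_CUBIC)
cv2.imwrite("pics/g1.png",a)
E
```

```text
t 4.2 pos [ 442.6 -233.2   15.1] yaw 34.42 tilt [ 0.017  -0.0195] w 1.002 F [-0.3  0.4  0.7]
tool shift [-0.4 -0.5  1.1] turn -0.18
```

View pics/g1.png

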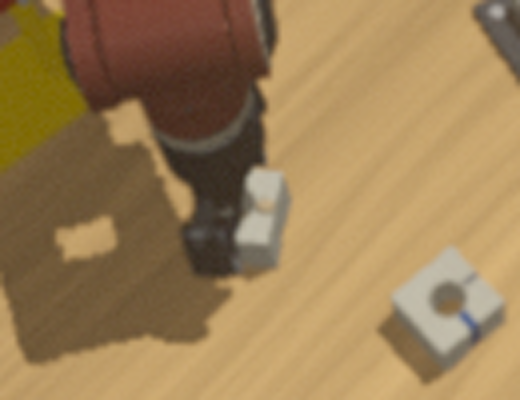

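The view shows the middle block under the hand (crop 262,215) with one finger at its left (210,240) and the far one hidden. Closing.

>>> {"fn": "step_arm", "kwargs": {
  "steps": [
    [0,0,0,0],
    [0,0,0,0],
    [0,0,0,0],
    [0,0,0,0],
    [0,0,0,0],
    [0,0,0,0]
  ],
  "claw": 0
}}

```text
time: 4.85
tool_pos: [0.4433, -0.2337, 0.016]
tool_rot: [0.012, 0.955, 0.296, 0.006]
contact_force: [1.3, 0.3, 0.8]
gripper_width: 0.691
```

```bash
python3 g.py 442 -233 95 34.6
```

```text
t 4.85 pos [ 443.3 -233.7   16. ] yaw 34.42 tilt [ 0.0181 -0.0203] w 0.691 F [1.3 0.3 0.8]
tool shift [ -0.4   0.8 -79. ] turn -0.18
```

>>> {"fn": "step_arm", "kwargs": {
  "steps": [
    [0,0,-10,0],
    [0,0,-20,0],
    [0,0,-30,0],
    [0,0,-30,0],
    [0,0,0,0]
  ]
}}

```text
time: 5.35
tool_pos: [0.4387, -0.2297, 0.1069]
tool_rot: [0.009, 0.955, 0.296, 0.003]
contact_force: [1.4, -0.3, -1.3]
gripper_width: 0.689
```

```bash
python3 g.py 493 40 120 71.7
```

```text
t 5.35 pos [ 438.7 -229.7  106.9] yaw 34.41 tilt [ 0.0112 -0.0153] w 0.689 F [ 1.4 -0.3 -1.3]
tool shift [ 197.2 -191.5  -16.6] turn -37.29
```

>>> {"fn": "step_arm", "kwargs": {
  "steps": [
    [25,-24,-5,0],
    [36,-34,-5,0],
    [36,-34,-3,0],
    [36,-34,0,0],
    [36,-34,0,0],
    [20,-20,0,0],
    [0,0,0,-7],
    [0,0,0,-7]
  ]
}}

```text
time: 6.15
tool_pos: [0.4896, 0.0343, 0.1092]
tool_rot: [0.007, 0.911, 0.412, -0.002]
contact_force: [0.3, 0.4, -1.5]
gripper_width: 0.693
```

>>> {"fn": "step_arm", "kwargs": {
  "steps": [
    [0,0,0,-7],
    [0,0,0,-7],
    [0,0,0,-7],
    [0,0,0,0]
  ]
}}

```text
time: 6.55
tool_pos: [0.485, 0.0359, 0.1025]
tool_rot: [0.003, 0.815, 0.579, -0.007]
contact_force: [0.7, 0.1, -2.3]
gripper_width: 0.692
```

```bash
python3 g.py 509 78 110 71.6
```

```text
t 6.55 pos [485.   35.9 102.5] yaw 70.74 tilt [-0.0075 -0.0135] w 0.692 F [ 0.7  0.1 -2.3]
tool shift [47.5  8.8 -8.3] turn -0.86
```

>>> {"fn": "step_arm", "kwargs": {
  "steps": [
    [16,3,-5,-0.8],
    [16,3,-3,0],
    [12,2,-2,0],
    [3,1,0,0],
    [0,0,0,0]
  ]
}}

```text
time: 7.05
tool_pos: [0.5062, 0.0786, 0.1069]
tool_rot: [0.001, 0.815, 0.58, -0.011]
contact_force: [0.4, 0.3, -2.3]
gripper_width: 0.693
```

```bash
cat > hv.py <<'E'
# hover measure: held block (height H, underside zb above table nominal) vs base/stack, scene+top
import sys
from h import *
from b import basefit
def held(n,d,zb,p0,zlo,H,clip=.015,hand=None):
    o,D=rays(n); W=world(n,d)-[0,0,zb]; o=o-[0,0,zb]
    c,s=np.cos(p0[2]),np.sin(p0[2]); R=np.array([[c,-s],[s,c]])
    q=(W[...,:2]-p0[:2])@R; hgt=W[...,2]
    inside=(abs(q).max(-1)<.04)&(hgt>zlo-.004)&(hgt<zlo+H+.008)
    # surface points -> distance to box surface
    P=np.concatenate([q,hgt[...,None]],-1)[inside]
    return P,inside
if __name__=="__main__":
    zlo,H=float(sys.argv[1])/1e3,float(sys.argv[2])/1e3
    s=state(); 
    for n,zb in(("scene",.0007),("top",-.001)):
        im,d=frames(n,4); np.savez(f"h_{n}.npz",im=im,d=d)
        p0=np.r_[s["tool_pos"][:2],-.32]; P,m=held(n,d,zb,p0,zlo,H)
        print(n,len(P)); 
        for ax,nm in((0,"x"),(1,"y"),(2,"z")):
            for sg in(-1,1):
                e=.03 if ax<2 else None
                if ax<2: k=abs(P[:,ax]-sg*.03)<.008; k&=(abs(P[:,1-ax])<.022)&(P[:,2]>zlo+.008)&(P[:,2]<zlo+H-.008)
                else:
                    if sg<0: continue
                    k=(abs(P[:,2]-zlo-H)<.008)&(abs(P[:,:2]).max(1)<.024)
                if k.sum()>15:
                    A=np.c_[P[k][:,[i for i in range(3) if i!=ax]],np.ones(k.sum())]; sol=np.linalg.lstsq(A,P[k][:,ax],rcond=None)[0]
                    print(" face",nm,sg,k.sum(),"mean mm",round(np.median(P[k][:,ax])*1e3,2),"slopes",np.round(sol[:2],3))
    a=[cv2.resize(np.load(f"h_{n}.npz")["im"][v-38:v+38,u-50:u+50,::-1],(400,304),interpolation=cv2.INTER_CUBIC) for n,u,v in(("scene",335,200),("top",300,185))]
    cv2.imwrite("pics/hv.png",np.hstack(a))
E
python3 g.py 509 78 110 71.6; python3 hv.py 94 50
```

```text
t 7.05 pos [506.2  78.6 106.9] yaw 70.92 tilt [-0.0158 -0.014 ] w 0.693 F [ 0.4  0.3 -2.3]
tool shift [ 0.3  2.8 -3.1] turn -0.68
scene 317
 face x 1 31 mean mm 31.48 slopes [0.332 0.103]
 face y -1 45 mean mm -28.69 slopes [-0.013  0.032]
 face z 1 84 mean mm 141.58 slopes [-0.027 -0.02 ]
top 45
```

View pics/hv.png

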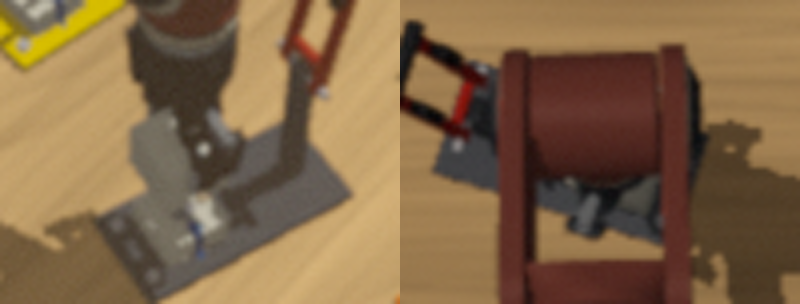

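```bash
cat > hf.py <<'E'
import sys
from h import *
BASE=np.array([.5096,.0780,-.3229])
def tpred(oo,Dm,p,zl,zh,hx=.03,hy=.03):
    c,s=np.cos(p[2]),np.sin(p[2]); R=np.array([[c,-s],[s,c]])
    o=np.r_[(oo[:2]-p[:2])@R,oo[2]]; d=np.concatenate([Dm[...,:2]@R,Dm[...,2:]],-1)
    a=(np.array([-hx,-hy,zl])-o)/d; b=(np.array([hx,hy,zh])-o)/d
    t0=np.minimum(a,b).max(-1); t1=np.maximum(a,b).min(-1); return np.where(t0<t1,t0,9.)
def heldfit(d,zlo,H,p0,stack=0.,zb=.0007):
    o,D=rays("scene"); W=world("scene",d); oo=o-[0,0,zb]; W=W-[0,0,zb]
    c,s=np.cos(p0[2]),np.sin(p0[2]); R=np.array([[c,-s],[s,c]])
    # pixel mask: rays that pass near the block
    m=tpred(oo,D,p0,zlo-.02,zlo+H+.0,.045,.045)<5
    q=(W[...,:2]-p0[:2])@R; h=W[...,2]
    m&=np.isfinite(h)&~((h>zlo-.02)&(q[...,0]>.033))&~(h>zlo+H+.008)&~((h>zlo+H-.012)&(abs(q[...,0])<.03)&(q[...,1]>.034))
    Dm=D[m]; t=np.einsum('ij,ij->i',W[m]-oo,Dm)/np.einsum('ij,ij->i',Dm,Dm)
    e=np.array([-np.sin(BASE[2]),np.cos(BASE[2])])
    fix=np.minimum.reduce([-oo[2]/Dm[:,2],tpred(oo,Dm,BASE,.01,.04+stack),tpred(oo,Dm,np.r_[BASE[:2]+.045*e,BASE[2]],0,.01,.05,.105)])
    def f(p): return np.mean(np.minimum(abs(np.minimum(fix,tpred(oo,Dm,p[:3],zlo+p[3],zlo+H+p[3]))-t),.02))
    out=[]
    for k in range(3):
        r=differential_evolution(f,[(p0[0]-.012,p0[0]+.012),(p0[1]-.012,p0[1]+.012),(p0[2]-.12,p0[2]+.12),(-.01,.01)],seed=k,tol=1e-7,maxiter=120); out.append(r.x)
    X=np.array(out); p=X.mean(0); Rb=np.array([[np.cos(BASE[2]),-np.sin(BASE[2])],[np.sin(BASE[2]),np.cos(BASE[2])]])
    print("n",m.sum(),"held",np.round(p*[1e3,1e3,57.3,1e3],2),"std",np.round(X.std(0)*1e3,2),"cost mm",r.fun*1e3)
    print("offset in base axes mm",np.round((p[:2]-BASE[:2])@Rb*1e3,2),"yaw err deg",round((p[2]-BASE[2])*57.3,2),"underside",zlo+p[3])
    return p
if __name__=="__main__":
    zlo,H,st=[float(a)/1e3 for a in sys.argv[1:4]]
    if len(sys.argv)>4: d=np.load("h_scene.npz")["d"]
    else: im,d=frames("scene",4); np.savez("h_scene.npz",im=im,d=d)
    s=state(); heldfit(d,zlo,H,np.r_[s["tool_pos"][:2],-.32],st)
E
python3 hf.py 91 50 0 x
```

```text
n 766 held [ 5.0719e+02  7.9280e+01 -1.8560e+01  3.7000e-01] std [0.02 0.08 3.61 0.1 ] cost mm 2.1770085380059006
offset in base axes mm [-2.69  0.45] yaw err deg -0.05 underside 0.09136868776286142
```

>>> {"fn": "step_arm", "kwargs": {
  "steps": [
    [0,-2,-40,-0.3],
    [0,0,5,0],
    [0,0,5,0],
    [0,0,5,0],
    [0,0,5,0],
    [0,0,5,0],
    [0,0,5,0],
    [0,0,5,0]
  ]
}}

```text
time: 8.25
tool_pos: [0.5023, 0.078, 0.1085]
tool_rot: [-0.0, 0.813, 0.581, -0.012]
contact_force: [0.5, -1.2, -2.0]
gripper_width: 0.696
```

```bash
python3 g.py 508.7 77.4 106 71.6
```

```text
t 8.25 pos [502.3  78.  108.5] yaw 71.12 tilt [-0.0196 -0.014 ] w 0.696 F [ 0.5 -1.2 -2. ]
tool shift [1.5 6.3 2.4] turn -0.48
```

>>> {"fn": "step_arm", "kwargs": {
  "steps": [
    [0,0,-5,0],
    [0,0,-5,0],
    [0,0,-5,0],
    [0,0,-5,0],
    [0,0,-5,0],
    [0,0,-5,0],
    [0,0,35,0],
    [0,0,0,0]
  ]
}}

```text
time: 9.05
tool_pos: [0.5037, 0.0781, 0.1077]
tool_rot: [0.001, 0.813, 0.582, -0.01]
contact_force: [-1.6, 0.2, -3.0]
gripper_width: 0.693
```

```bash
python3 g.py 508.7 77.4 106 71.6
```

```text
t 9.05 pos [503.7  78.1 107.7] yaw 71.13 tilt [-0.0158 -0.0139] w 0.693 F [-1.6  0.2 -3. ]
tool shift [0.9 4.9 1.7] turn -0.47
```

>>> {"fn": "step_arm", "kwargs": {
  "steps": [
    [0,2,-3,0],
    [0,2,-3,0],
    [0,2,-3,0],
    [0,0,40,0],
    [0,0,0,0],
    [0,0,0,0]
  ]
}}

```text
time: 9.65
tool_pos: [0.5164, 0.0756, 0.0868]
tool_rot: [0.005, 0.814, 0.582, -0.004]
contact_force: [0.4, -0.2, -1.5]
gripper_width: 0.693
```

```bash
python3 g.py 509.2 77.1 70 71.2; python3 hf.py 57 50 0
```

```text
t 9.65 pos [516.4  75.6  86.8] yaw 71.11 tilt [-0.0011 -0.0139] w 0.693 F [ 0.4 -0.2 -1.5]
tool shift [-0.7 -7.3 16.8] turn -0.09
n 633 held [516.05  76.93 -17.87  10.  ] std [0.   0.   0.03 0.  ] cost mm 2.182051377958409
offset in base axes mm [6.46 1.03] yaw err deg 0.63 underside 0.06699998655970976
```

>>> {"fn": "step_arm", "kwargs": {
  "steps": [
    [-1,-7,15,0],
    [0,0,0,0],
    [0,0,0,0]
  ]
}}

```text
time: 10.15
tool_pos: [0.5087, 0.077, 0.0715]
tool_rot: [0.006, 0.813, 0.582, -0.004]
contact_force: [-0.0, -0.0, -1.7]
gripper_width: 0.69
```

```bash
python3 g.py 509.2 77.1 70 71.2; python3 hf.py 57 50 0
```

```text
t 10.15 pos [508.7  77.   71.5] yaw 71.13 tilt [ 0.0002 -0.0138] w 0.69 F [-0.  -0.  -1.7]
tool shift [0.3 0.4 1.5] turn -0.07
n 721 held [509.61  78.06 -18.56  -1.61] std [0.   0.   0.02 0.  ] cost mm 2.0441356740512906
offset in base axes mm [-0.01  0.06] yaw err deg -0.06 underside 0.05539380401386792
```

>>> {"fn": "step_arm", "kwargs": {
  "steps": [
    [0,0,4,0],
    [0,0,4,0],
    [0,0,3,0],
    [0,0,0,0]
  ]
}}

```text
time: 10.75
tool_pos: [0.5092, 0.0767, 0.0599]
tool_rot: [0.006, 0.813, 0.582, -0.004]
contact_force: [0.3, -0.5, -2.5]
gripper_width: 0.69
```

```bash
python3 g.py 508.9 77.1 56 71.2; python3 hf.py 45 50 0
```

```text
t 10.75 pos [509.2  76.7  59.9] yaw 71.12 tilt [ 0.0006 -0.0137] w 0.69 F [ 0.3 -0.5 -2.5]
tool shift [ 0.3 -0.4  3.9] turn -0.08
n 710 held [ 5.1063e+02  7.7770e+01 -1.8640e+01 -2.2000e-01] std [0. 0. 0. 0.] cost mm 1.982336145650339
offset in base axes mm [1.05 0.11] yaw err deg -0.14 underside 0.0447811957526085
```

>>> {"fn": "step_arm", "kwargs": {
  "steps": [
    [0,-0.4,2,0],
    [0,0,2,0],
    [0,0,0,0]
  ]
}}

```text
time: 11.25
tool_pos: [0.5097, 0.0768, 0.0568]
tool_rot: [0.006, 0.813, 0.582, -0.003]
contact_force: [-0.6, 0.4, -1.8]
gripper_width: 0.696
```

```bash
python3 g.py 508.9 77.1 56 71.2; python3 hf.py 41 50 0
```

```text
t 11.25 pos [509.7  76.8  56.8] yaw 71.12 tilt [ 0.0028 -0.0137] w 0.696 F [-0.6  0.4 -1.8]
tool shift [ 0.  -0.8  0.8] turn -0.08
n 708 held [ 5.1121e+02  7.7820e+01 -1.8540e+01  3.5000e-01] std [0. 0. 0. 0.] cost mm 1.9513114320922393
offset in base axes mm [1.58 0.34] yaw err deg -0.04 underside 0.04134778058833871
```

>>> {"fn": "step_arm", "kwargs": {
  "steps": [
    [0,-1.4,1,0],
    [0,-0.3,1,0],
    [0,0,0,0]
  ]
}}

```text
time: 11.75
tool_pos: [0.5093, 0.0772, 0.0567]
tool_rot: [0.007, 0.813, 0.582, -0.002]
contact_force: [0.4, 0.7, -2.3]
gripper_width: 0.696
```

```bash
python3 g.py 508.7 77.1 56 71.2; python3 hf.py 40 50 0
```

```text
t 11.75 pos [509.3  77.2  56.7] yaw 71.12 tilt [ 0.0055 -0.0142] w 0.696 F [ 0.4  0.7 -2.3]
tool shift [-0.2 -0.5  0.7] turn -0.08
n 709 held [510.39  78.3  -18.65   1.29] std [0.   0.   0.01 0.  ] cost mm 1.932505879126566
offset in base axes mm [0.66 0.53] yaw err deg -0.15 underside 0.041289502679713375
```

>>> {"fn": "step_arm", "kwargs": {
  "steps": [
    [0,-0.6,3,0],
    [0,0,2,0],
    [0,0,0,0]
  ]
}}

```text
time: 12.25
tool_pos: [0.5098, 0.0771, 0.057]
tool_rot: [0.007, 0.813, 0.582, -0.003]
contact_force: [-0.7, 0.5, -1.7]
gripper_width: 0.694
```

```bash
python3 g.py 508.7 77.1 56 71.2; python3 hf.py 40 50 0
```

```text
t 12.25 pos [509.8  77.1  57. ] yaw 71.16 tilt [ 0.0044 -0.0152] w 0.694 F [-0.7  0.5 -1.7]
tool shift [-0.3 -1.1  1. ] turn -0.04
n 709 held [511.08  78.07 -18.63   1.22] std [0. 0. 0. 0.] cost mm 1.8233790976537225
offset in base axes mm [1.38 0.53] yaw err deg -0.13 underside 0.041224778714326143
```

>>> {"fn": "step_arm", "kwargs": {
  "steps": [
    [0,-0.5,0,0],
    [0,0,0,0],
    [0,0,0,0],
    [0,0,0,0]
  ],
  "claw": 90
}}

```text
time: 12.85
tool_pos: [0.509, 0.0771, 0.0556]
tool_rot: [0.007, 0.813, 0.582, -0.003]
contact_force: [0.9, -0.2, -0.1]
gripper_width: 0.9
```

```bash
python3 g.py 508.7 77.1 140 71.2; python3 hf.py 40 50 0
```

```text
t 12.85 pos [509.   77.1  55.6] yaw 71.15 tilt [ 0.0036 -0.0153] w 0.9 F [ 0.9 -0.2 -0.1]
tool shift [ -1.2   0.5 -84.4] turn -0.05
n 701 held [ 5.1067e+02  7.8040e+01 -1.8550e+01  1.1000e-01] std [0. 0. 0. 0.] cost mm 2.3533293912895585
offset in base axes mm [1.   0.38] yaw err deg -0.05 underside 0.040105069510120876
```

>>> {"fn": "step_arm", "kwargs": {
  "steps": [
    [0,0,-15,0],
    [0,0,-30,0],
    [0,0,-45,0],
    [0,0,-10,0],
    [0,0,0,0]
  ],
  "claw": 100
}}

```text
time: 13.55
tool_pos: [0.5082, 0.0788, 0.1621]
tool_rot: [0.007, 0.813, 0.582, -0.003]
contact_force: [-0.5, -0.3, 0.5]
gripper_width: 0.999
```

```bash
python3 g.py 617 -184.3 120 83.2; python3 hf.py 40 50 0
```

```text
t 13.55 pos [508.2  78.8 162.1] yaw 71.15 tilt [ 0.0033 -0.0154] w 0.999 F [-0.5 -0.3  0.5]
tool shift [-213.2  187.6   46.5] turn -12.05
n 837 held [ 5.0967e+02  7.8330e+01 -1.8280e+01 -1.2000e-01] std [0. 0. 0. 0.] cost mm 2.2013133730772867
offset in base axes mm [-0.04  0.34] yaw err deg 0.23 underside 0.0398768870025779
```

>>> {"fn": "step_arm", "kwargs": {
  "steps": [
    [-33,29,2,0],
    [-33,29,2,0],
    [-33,29,5,0],
    [-33,29,5,0],
    [-33,29,5,0],
    [-33,29,5,-6],
    [-8,7,5,-6],
    [0,0,0,0]
  ]
}}

```text
time: 14.55
tool_pos: [0.6072, -0.181, 0.1131]
tool_rot: [-0.007, 0.744, 0.668, -0.013]
contact_force: [-0.5, 0.5, -0.1]
gripper_width: 1.001
```

```bash
python3 g.py 617 -184.3 70 83.2
```

```text
t 14.55 pos [ 607.2 -181.   113.1] yaw 83.77 tilt [-0.0277 -0.0069] w 1.001 F [-0.5  0.5 -0.1]
tool shift [-1.8 11.2 42.8] turn 0.57
```

>>> {"fn": "step_arm", "kwargs": {
  "steps": [
    [0,4,-3,0.6],
    [0,4,-3,0],
    [0,4,-3,0],
    [0,4,-3,0],
    [-1,4,-3,0],
    [-1,-8,45,0],
    [0,0,0,0]
  ]
}}

```text
time: 15.25
tool_pos: [0.6188, -0.1799, 0.083]
tool_rot: [-0.008, 0.749, 0.663, -0.013]
contact_force: [-1.6, -0.5, -1.3]
gripper_width: 1.002
```

```bash
python3 g.py 617 -184.3 50 83.2
```

```text
t 15.25 pos [ 618.8 -179.9   83. ] yaw 83.06 tilt [-0.029  -0.0056] w 1.002 F [-1.6 -0.5 -1.3]
tool shift [-4.3 -0.4 33.1] turn -0.14
```

>>> {"fn": "step_arm", "kwargs": {
  "steps": [
    [-4,0,32,0],
    [0,0,0,0],
    [0,0,0,0]
  ]
}}

```text
time: 15.55
tool_pos: [0.622, -0.1848, 0.0573]
tool_rot: [-0.004, 0.748, 0.663, -0.011]
contact_force: [0.3, -0.5, 1.0]
gripper_width: 1.002
```

```bash
python3 g.py 617 -184.3 14 83.2
```

```text
t 15.55 pos [ 622.  -184.8   57.3] yaw 83.08 tilt [-0.0211 -0.0086] w 1.002 F [ 0.3 -0.5  1. ]
tool shift [ 0.4 -4.1 43.4] turn -0.12
```

>>> {"fn": "step_arm", "kwargs": {
  "steps": [
    [0,-4,0,0],
    [0,0,0,0],
    [0,0,25,0],
    [0,0,0,0]
  ]
}}

```text
time: 15.95
tool_pos: [0.6224, -0.186, 0.0411]
tool_rot: [0.002, 0.748, 0.663, -0.008]
contact_force: [-0.3, 0.3, -1.5]
gripper_width: 1.001
```

```bash
python3 g.py 617 -184.3 13 83.2
```

```text
t 15.95 pos [ 622.4 -186.    41.1] yaw 83.1 tilt [-0.0096 -0.0132] w 1.001 F [-0.3  0.3 -1.5]
tool shift [ 1.4 -5.4 28.1] turn -0.1
```

>>> {"fn": "step_arm", "kwargs": {
  "steps": [
    [1,-5,3,0],
    [0,0,0,0],
    [0,0,12,0],
    [0,0,8,0],
    [0,0,0,0]
  ]
}}

```text
time: 16.45
tool_pos: [0.6201, -0.1857, 0.0221]
tool_rot: [0.005, 0.748, 0.663, -0.006]
contact_force: [0.1, -0.6, 0.3]
gripper_width: 1.001
```

```bash
python3 g.py 617 -184.3 13 83.2
```

```text
t 16.45 pos [ 620.1 -185.7   22.1] yaw 83.1 tilt [-0.0024 -0.0161] w 1.001 F [ 0.1 -0.6  0.3]
tool shift [ 1.2 -3.2  9.1] turn -0.1
```

>>> {"fn": "step_arm", "kwargs": {
  "steps": [
    [1,-4,6,0],
    [0,0,4,0],
    [0,0,0,0],
    [0,0,0,0]
  ]
}}

```text
time: 16.85
tool_pos: [0.6154, -0.1841, 0.0104]
tool_rot: [0.005, 0.748, 0.663, -0.007]
contact_force: [-0.0, 1.1, 0.3]
gripper_width: 1.001
```

```bash
python3 g.py 617 -184.3 13 83.2
```

```text
t 16.85 pos [ 615.4 -184.1   10.4] yaw 83.1 tilt [-0.0039 -0.0155] w 1.001 F [-0.   1.1  0.3]
tool shift [-0.   1.7 -2.6] turn -0.1
```

>>> {"fn": "step_arm", "kwargs": {
  "steps": [
    [0,1.5,-1.5,0],
    [0,0,0,0],
    [0,0,0,0],
    [0,0,0,0],
    [0,0,0,0],
    [0,0,0,0],
    [0,0,0,0],
    [0,0,0,0]
  ],
  "claw": 0
}}

```text
time: 17.65
tool_pos: [0.6173, -0.1844, 0.0126]
tool_rot: [0.005, 0.748, 0.663, -0.007]
contact_force: [0.2, 0.3, -0.9]
gripper_width: 0.69
```

```bash
python3 g.py 617 -184.3 150 83.2
```

```text
t 17.65 pos [ 617.3 -184.4   12.6] yaw 83.1 tilt [-0.0034 -0.0158] w 0.69 F [ 0.2  0.3 -0.9]
tool shift [  -2.1   -0.5 -137.3] turn -0.1
```

>>> {"fn": "step_arm", "kwargs": {
  "steps": [
    [0,0,-10,0],
    [0,0,-20,0],
    [0,0,-20,0],
    [0,0,-20,0],
    [0,0,-20,0],
    [0,0,-20,0],
    [0,0,-15,0],
    [0,0,0,0]
  ]
}}

```text
time: 18.45
tool_pos: [0.6165, -0.1817, 0.1443]
tool_rot: [0.004, 0.748, 0.663, -0.007]
contact_force: [-0.5, -0.1, -0.5]
gripper_width: 0.695
```

```bash
python3 g.py 509 77 140 71.2
```

```text
t 18.45 pos [ 616.5 -181.7  144.3] yaw 83.1 tilt [-0.0058 -0.0146] w 0.695 F [-0.5 -0.1 -0.5]
tool shift [ 244.  -137.8    1.2] turn 11.9
```

>>> {"fn": "step_arm", "kwargs": {
  "steps": [
    [20,-11,0,3],
    [28,-16,0,3],
    [28,-16,0,3],
    [28,-16,0,3],
    [28,-16,0,0],
    [28,-16,0,0],
    [28,-16,0,0],
    [28,-16,0,0]
  ]
}}

```text
time: 19.25
tool_pos: [0.5522, 0.0635, 0.1346]
tool_rot: [0.002, 0.819, 0.574, -0.01]
contact_force: [0.3, 0.5, -2.3]
gripper_width: 0.694
```

```bash
python3 g.py 509 77 140 71.2
```

```text
t 19.25 pos [552.2  63.5 134.6] yaw 70.12 tilt [-0.0136 -0.0145] w 0.694 F [ 0.3  0.5 -2.3]
tool shift [ -2.1 -45.2  -5. ] turn -1.08
```

>>> {"fn": "step_arm", "kwargs": {
  "steps": [
    [-1,-22,-2,-1],
    [-1,-22,-2,0],
    [0,0,0,0],
    [0,0,0,0]
  ]
}}

```text
time: 19.65
tool_pos: [0.5051, 0.081, 0.1346]
tool_rot: [-0.001, 0.811, 0.584, -0.012]
contact_force: [-0.0, -1.4, -1.4]
gripper_width: 0.691
```

```bash
python3 g.py 509 77 118 71.2; python3 hf.py 121 45 50
```

```text
t 19.65 pos [505.1  81.  134.6] yaw 71.54 tilt [-0.0206 -0.0135] w 0.691 F [-0.  -1.4 -1.4]
tool shift [-2.2  5.2 16.6] turn 0.34
n 776 held [507.49  82.15 -18.62   1.  ] std [0. 0. 0. 0.] cost mm 2.2503583325748684
offset in base axes mm [-3.31  3.26] yaw err deg -0.11 underside 0.12200123587780183
```

>>> {"fn": "step_arm", "kwargs": {
  "steps": [
    [-3,0,18,0],
    [0,0,0,0],
    [0,0,0,0]
  ]
}}

```text
time: 20.15
tool_pos: [0.5069, 0.0763, 0.1179]
tool_rot: [0.0, 0.812, 0.583, -0.011]
contact_force: [0.8, 0.4, -1.5]
gripper_width: 0.692
```

```bash
python3 g.py 509 77 118 71.2; python3 hf.py 108 45 50
```

```text
t 20.15 pos [506.9  76.3 117.9] yaw 71.36 tilt [-0.0182 -0.0134] w 0.692 F [ 0.8  0.4 -1.5]
tool shift [ 1.4  1.8 -0.1] turn 0.16
n 744 held [508.6   77.98 -18.8   -2.61] std [0. 0. 0. 0.] cost mm 2.1062224173496937
offset in base axes mm [-0.94 -0.34] yaw err deg -0.3 underside 0.10539428519845052
```

Underside is 105.4 mm against key tops at 96 mm. Correct by about 0.9 mm and lower.

>>> {"fn": "step_arm", "kwargs": {
  "steps": [
    [0.4,1,4,0],
    [0,0,3,0],
    [0,0,0,0]
  ]
}}

```text
time: 20.65
tool_pos: [0.5082, 0.0766, 0.1114]
tool_rot: [0.001, 0.812, 0.583, -0.011]
contact_force: [-0.5, 0.1, -0.6]
gripper_width: 0.69
```

```bash
python3 g.py 508 77 103 71.2; python3 hf.py 98 45 50
```

```text
t 20.65 pos [508.2  76.6 111.4] yaw 71.4 tilt [-0.0163 -0.0134] w 0.69 F [-0.5  0.1 -0.6]
tool shift [ 0.4 -0.3  8.4] turn 0.2
n 741 held [510.5   78.21 -18.67   1.1 ] std [0.   0.   0.01 0.  ] cost mm 1.970390274666326
offset in base axes mm [0.79 0.49] yaw err deg -0.17 underside 0.09910019357362232
```

>>> {"fn": "step_arm", "kwargs": {
  "steps": [
    [0,-0.8,3,0],
    [0,0,3,0],
    [0,0,0,0]
  ]
}}

```text
time: 21.15
tool_pos: [0.5076, 0.0769, 0.1056]
tool_rot: [0.001, 0.812, 0.583, -0.01]
contact_force: [0.0, -0.4, -1.4]
gripper_width: 0.69
```

```bash
python3 g.py 508 77 103 71.2; python3 hf.py 93 45 50
```

```text
t 21.15 pos [507.6  76.9 105.6] yaw 71.4 tilt [-0.0151 -0.0133] w 0.69 F [ 0.  -0.4 -1.4]
tool shift [0.3 0.3 2.6] turn 0.2
n 733 held [ 5.099e+02  7.841e+01 -1.856e+01  3.100e-01] std [0. 0. 0. 0.] cost mm 1.9935441683879593
offset in base axes mm [0.16 0.49] yaw err deg -0.06 underside 0.09331431739468476
```

Underside is 93.3 mm, already past the key tops, with no force: the keys are in the notches. Lower the rest.

>>> {"fn": "step_arm", "kwargs": {
  "steps": [
    [0,0,2,0],
    [0,-0.3,2,0],
    [0,0,1,0],
    [0,0,0,0]
  ]
}}

```text
time: 21.75
tool_pos: [0.5087, 0.0769, 0.103]
tool_rot: [0.002, 0.812, 0.584, -0.009]
contact_force: [0.3, 0.1, -1.5]
gripper_width: 0.687
```

```bash
python3 g.py 508 77 103 71.2; python3 hf.py 90 45 50
```

```text
t 21.75 pos [508.7  76.9 103. ] yaw 71.4 tilt [-0.0123 -0.0136] w 0.687 F [ 0.3  0.1 -1.5]
tool shift [-0.1 -0.7 -0. ] turn 0.2
n 728 held [510.42  78.53 -18.28   0.56] std [0. 0. 0. 0.] cost mm 2.032923187528189
offset in base axes mm [0.61 0.76] yaw err deg 0.22 underside 0.09055949641153256
```

Seated, so release and lift.

>>> {"fn": "step_arm", "kwargs": {
  "steps": [
    [0,0,0.5,0],
    [0,0,0,0],
    [0,0,0,0],
    [0,0,0,0]
  ],
  "claw": 90
}}

```text
time: 22.35
tool_pos: [0.5088, 0.0768, 0.1022]
tool_rot: [0.002, 0.812, 0.583, -0.009]
contact_force: [-0.2, 0.8, -0.0]
gripper_width: 0.9
```

>>> {"fn": "step_arm", "kwargs": {
  "steps": [
    [0,0,-15,0],
    [0,0,-25,0],
    [0,0,-30,0],
    [0,0,-30,0],
    [0,0,0,0]
  ],
  "claw": 100
}}

```text
time: 22.85
tool_pos: [0.5097, 0.0783, 0.209]
tool_rot: [0.002, 0.812, 0.583, -0.009]
contact_force: [0.2, 0.4, 1.5]
gripper_width: 1.0
```

```bash
python3 g.py 508 77 220 71.2; python3 hf.py 90 45 50
python3 - <<'E'
from h import *
s=np.load("h_scene.npz"); W=world("scene",s["d"]); im=s["im"].astype(int)
red=(im[...,0]>90)&(im[...,1]<60)&(im[...,2]<60)
b=np.array([.5096,.078]);th=-.3229;R=np.array([[np.cos(th),-np.sin(th)],[np.sin(th),np.cos(th)]])
q=(W[...,:2]-b)@R; z=W[...,2]-.0007-.152
k=(np.abs(q[...,0])<.06)&(q[...,1]>.05)&(q[...,1]<.33)&(z>-.02)&(z<.2)
P=np.c_[q[k]*1e3,z[k]*1e3]; dy=P[:,1]-115; r=np.hypot(dy,P[:,2])
o=np.argsort(r)
for lo in range(0,190,20):
    m=(r>=lo)&(r<lo+20)
    if m.sum()>3: print(lo,m.sum(),"med",np.round(np.median(np.c_[P[m],np.degrees(np.arctan2(P[m][:,2],-dy[m]))],0),1))
a=cv2.resize(s["im"][100:240,280:440,::-1],(640,560),interpolation=cv2.INTER_CUBIC); cv2.imwrite("pics/cap.png",a)
E
```

```text
t 22.85 pos [509.7  78.3 209. ] yaw 71.4 tilt [-0.0123 -0.0135] w 1.0 F [0.2 0.4 1.5]
tool shift [ -1.9  -1.3 -11. ] turn 0.2
n 856 held [ 5.1011e+02  7.8620e+01 -1.8690e+01 -2.2000e-01] std [0.   0.   0.05 0.  ] cost mm 2.0373830774215906
offset in base axes mm [0.29 0.75] yaw err deg -0.19 underside 0.08977696740660694
0 107 med [  3.7 112.3   5.7  59.9]
20 70 med [ -2.5 117.2  24.6  93.7]
40 48 med [-16.1 120.9  48.1  96.5]
60 46 med [  0.3 125.4  69.3  98.1]
80 41 med [ 17.8 128.5  87.6  98.9]
100 80 med [  0.4 125.5 109.3  95.1]
120 95 med [-15.7 131.5 130.5  97.2]
140 41 med [-12.9 140.  147.5  99.5]
160 62 med [  6.6 141.6 162.4  99.3]
```

View pics/cap.png

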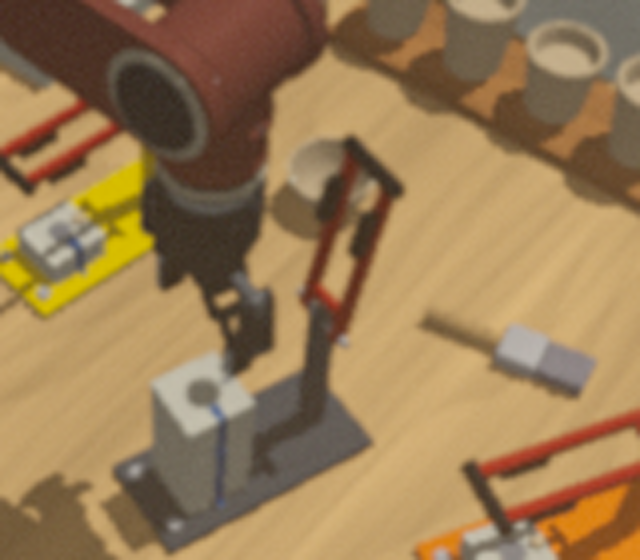

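>>> {"fn": "step_arm", "kwargs": {
  "steps": [
    [0,0,-45,0],
    [0,0,-45,0],
    [0,0,-45,0],
    [0,0,-10,0],
    [0,0,0,0]
  ],
  "claw": 0
}}

```text
time: 23.55
tool_pos: [0.5056, 0.08, 0.3391]
tool_rot: [-0.008, 0.812, 0.583, -0.023]
contact_force: [0.3, -0.8, -0.2]
gripper_width: 0.142
```

```bash
python3 g.py 565 246 350 71.4
```

```text
t 23.55 pos [505.6  80.  339.1] yaw 71.42 tilt [-0.0465 -0.014 ] w 0.142 F [ 0.3 -0.8 -0.2]
tool shift [175.9   2.8 -16. ] turn 0.02
```

>>> {"fn": "step_arm", "kwargs": {
  "steps": [
    [0,0,-16,0],
    [30,0,-2,0],
    [38,0,-2,0],
    [38,0,-2,0],
    [38,0,-2,0],
    [34,2,0,0],
    [0,0,0,0]
  ]
}}

```text
time: 24.25
tool_pos: [0.5644, 0.2527, 0.3459]
tool_rot: [-0.012, 0.813, 0.581, -0.033]
contact_force: [-0.8, -1.3, 0.2]
gripper_width: -0.002
```

```bash
python3 g.py 565 246 294 71.4
```

```text
t 24.25 pos [564.4 252.7 345.9] yaw 71.21 tilt [-0.0675 -0.0184] w -0.002 F [-0.8 -1.3  0.2]
tool shift [-4.1  5.7 51.9] turn -0.19
```

Past the handle. Descend behind it.

>>> {"fn": "step_arm", "kwargs": {
  "steps": [
    [0,5,25,0],
    [0,2,25,0],
    [0,0,0,0]
  ]
}}

```text
time: 24.55
tool_pos: [0.5664, 0.2493, 0.2905]
tool_rot: [-0.013, 0.812, 0.582, -0.037]
contact_force: [-0.2, -0.3, -0.9]
gripper_width: 0.003
```

```bash
python3 g.py 524.6 125 292 71.4
python3 - <<'E'
from h import *
im,_=grab_frame("scene"); cv2.imwrite("pics/y1.png",cv2.resize(im[90:240,290:450,::-1],(640,600),interpolation=cv2.INTER_CUBIC))
E
```

```text
t 24.55 pos [566.4 249.3 290.5] yaw 71.33 tilt [-0.0744 -0.0216] w 0.003 F [-0.2 -0.3 -0.9]
tool shift [-131.1    0.4    4.3] turn -0.07
```

View pics/y1.png

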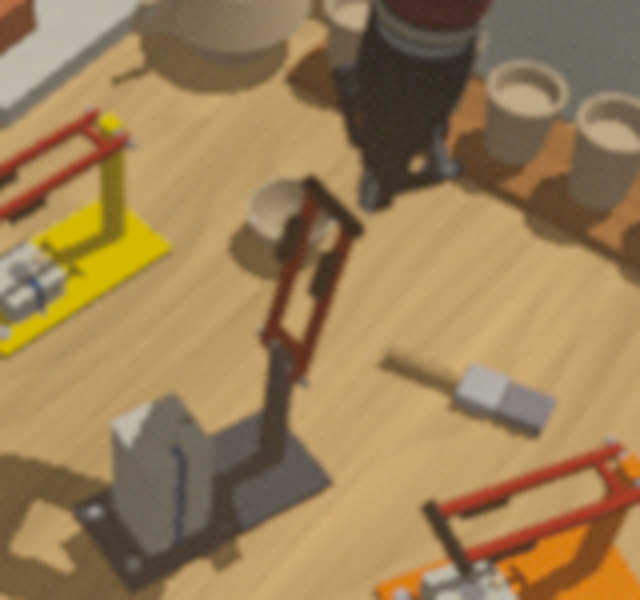

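>>> {"fn": "step_arm", "kwargs": {
  "steps": [
    [-12,0,0,0],
    [-8,0,0,0],
    [-10,0,0,0],
    [-12,0,0,0],
    [-12,0,0,0],
    [-12,0,0,0],
    [-12,0,0,0],
    [0,0,0,0]
  ]
}}

```text
time: 25.4
tool_pos: [0.5408, 0.1679, 0.3023]
tool_rot: [-0.011, 0.813, 0.581, -0.031]
contact_force: [0.5, -0.2, -0.7]
gripper_width: 0.003
```

```bash
cat > yk.py <<'E'
from h import *
im,d=grab_frame("scene"); W=world("scene",d)
b=np.array([.5096,.078]);th=-.3229;R=np.array([[np.cos(th),-np.sin(th)],[np.sin(th),np.cos(th)]])
q=(W[...,:2]-b)@R; z=W[...,2]-.0007-.152; i=im.astype(int)
red=(i[...,0]>1.9*i[...,1])&(i[...,0]>1.9*i[...,2])&(i[...,0]>50)
r=np.hypot(q[...,1]-.115,z); k=red&(abs(q[...,0])<.035)&(r>.05)&(r<.155)&(z>-.03)&(z<.17)&(q[...,1]<.19)
a=np.arctan2(z[k],.115-q[...,1][k]); print("n",k.sum(),"yoke rad",np.round(np.percentile(a,[25,50,75]),3))
t=state()["tool_pos"]; tt=(t[:2]-[.5087,.0774])@R*1e3; print("tool in base axes",np.round(tt,1))
E
python3 yk.py; python3 g.py 524.6 125 292 71.4
```

```text
n 12 yoke rad [1.269 1.304 1.314]
tool in base axes [ 1.6 96.6]
t 25.45 pos [540.9 168.5 302.2] yaw 71.18 tilt [-0.064  -0.0182] w -0.002 F [ 0.5  0.5 -0.3]
tool shift [-46.   -0.8  12. ] turn -0.22
```

>>> {"fn": "step_arm", "kwargs": {
  "steps": [
    [-10,0,3,0],
    [-10,0,4,0],
    [-10,0,4,0],
    [-10,0,4,0],
    [-8,0,3,0],
    [0,0,0,0]
  ]
}}

```text
time: 26.05
tool_pos: [0.5227, 0.119, 0.2838]
tool_rot: [-0.011, 0.813, 0.581, -0.032]
contact_force: [0.7, -0.1, -0.7]
gripper_width: -0.004
```

```bash
python3 yk.py; python3 g.py 524.6 125 292 71.4
```

```text
n 68 yoke rad [0.951 0.969 0.99 ]
tool in base axes [ 0.2 44.3]
t 26.1 pos [522.9 119.3 284. ] yaw 71.23 tilt [-0.0649 -0.0185] w -0.004 F [-1.   0.9 -0.4]
tool shift [ 5.6 -0.7 -8.2] turn -0.17
```

>>> {"fn": "step_arm", "kwargs": {
  "steps": [
    [3,0,-15,0],
    [0,0,-25,0],
    [0,0,-25,0],
    [0,0,0,0],
    [0,0,0,0],
    [0,0,0,0],
    [0,0,0,0],
    [0,0,0,0]
  ]
}}

```text
time: 26.9
tool_pos: [0.5285, 0.1255, 0.353]
tool_rot: [-0.012, 0.812, 0.582, -0.032]
contact_force: [-1.5, -0.6, 1.4]
gripper_width: 0.002
```

```bash
python3 yk.py
```

```text
n 167 yoke rad [0.168 0.184 0.203]
tool in base axes [ 3.5 51.9]
```

>>> {"fn": "step_arm", "kwargs": {
  "steps": [
    [0,0,0,0],
    [0,0,0,0],
    [0,0,0,0],
    [0,0,0,0],
    [0,0,0,0],
    [0,0,0,0],
    [0,0,0,0],
    [0,0,0,0]
  ]
}}

```text
time: 27.75
tool_pos: [0.5279, 0.1253, 0.3511]
tool_rot: [-0.012, 0.812, 0.582, -0.033]
contact_force: [0.2, -0.1, -0.3]
gripper_width: 0.0
```

```bash
python3 yk.py
```

```text
n 191 yoke rad [0.03  0.043 0.064]
tool in base axes [ 3.1 51.5]
```

>>> {"fn": "step_arm", "kwargs": {
  "steps": [
    [0,0,0,0],
    [0,0,0,0],
    [0,0,0,0],
    [0,0,0,0],
    [0,0,0,0],
    [0,0,0,0],
    [0,0,0,0],
    [0,0,0,0]
  ]
}}

```text
time: 28.6
tool_pos: [0.528, 0.1253, 0.3512]
tool_rot: [-0.012, 0.812, 0.582, -0.033]
contact_force: [0.2, 0.3, -0.1]
gripper_width: -0.004
```

```bash
python3 yk.py; python3 hf.py 90 45 50
python3 - <<'E'
from h import *
im=np.load("h_scene.npz")["im"]; cv2.imwrite("pics/fin.png",cv2.resize(im[100:250,270:430,::-1],(640,600),interpolation=cv2.INTER_CUBIC))
E
```

```text
n 191 yoke rad [0.026 0.04  0.058]
tool in base axes [ 3.1 51.5]
n 782 held [ 5.1667e+02  1.1331e+02 -1.2180e+01 -2.6000e-01] std [0.35 0.   8.85 0.03] cost mm 9.466561534174975
offset in base axes mm [-4.5  35.73] yaw err deg 6.32 underside 0.08974189458225353
```

View pics/fin.png

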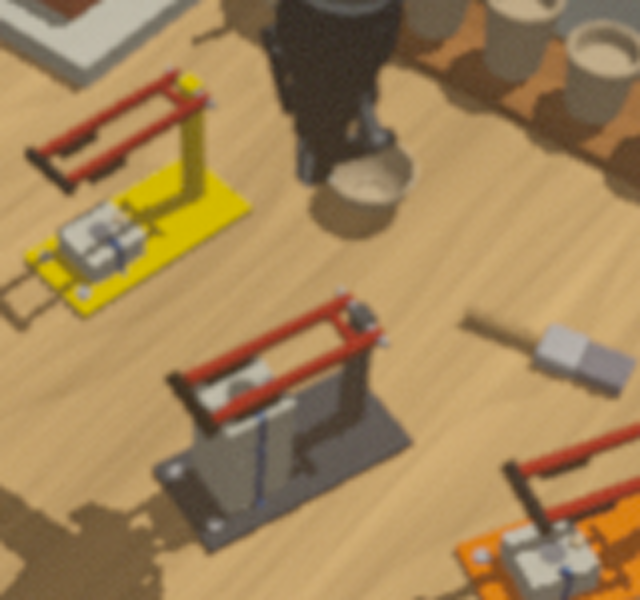

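The yoke lies level on the cap (handle at crop 190,400), the blue line is continuous (260,460), and the hand is well clear. The last box fit was wrongly centred on the tool, so I redo it centred on the base and then hand in.

Run:
```python
from hf import *
d=np.load("h_scene.npz")["d"]; heldfit(d,.09,.045,BASE.copy(),.05); heldfit(d,.04,.05,BASE.copy(),0.)
print(job_done())
```

```text
n 770 held [ 5.1063e+02  7.8380e+01 -1.8670e+01  1.3000e-01] std [0. 0. 0. 0.] cost mm 1.8327220209951267
offset in base axes mm [0.86 0.69] yaw err deg -0.16 underside 0.0901290152370976
n 632 held [510.63  78.07 -18.34   5.71] std [0.   0.   0.07 0.01] cost mm 1.299701180246588
offset in base axes mm [0.95 0.39] yaw err deg 0.16 underside 0.04570861072705799
the job is handed in; nothing more can be done
None
```

The mould is assembled and handed in at about 29 s of the 67 s allowed. The middle section sits on the dark-plate base with the cap on top, and the yoke is down on the cap. `job_done()` gave no verdict, so the result rests on my own checks.

**Last checks (scene camera):**

| Part | Offset from the base axis | Yaw error | Underside height |
|---|---|---|---|
| Cap | 0.9 mm in x, 0.7 mm in y | 0.2° | 90.1 mm (90 expected) |
| Middle section, before the cap went on | 0.0 mm in x, 0.3 mm in y | 0.2° | 39.9 mm (40 expected) |

- **Yoke:** it read 0.04 rad and had stopped moving. That reading is of the arms' top surface, so the true angle should be nearer 0. I did not measure the force of the pads on the cap.
- **Picture:** the final view shows one unbroken blue line and the hand clear of everything. The bowl and brush look undisturbed. The beaker is outside that view, but I did no work near it.

**Checks that failed or disagreed:**
- **Middle section height:** the final refit read 45.7 mm for the underside, but the cap hides its upper edge. The cap's own height shows the joint is closed.
- **Cap fit:** one earlier final fit was wrongly centred on the tool and meaningless, so I redid it for the figures above.
- **Cameras:** the two differed by up to 4 mm, so I did the placing with scene-camera measurements of section against base.
- **Tool tilt:** the tool drifted by up to about 0.03 rad from vertical while carrying the sections. They settled flat when released.

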